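# Clamp the bracket and hold the spring stop clear

## Task

The angle bracket is loaded in the tack jig against its spring-return locating stop. First press the clamp strap by its red grip all the way down onto the bracket, then take the blue pull grip and draw the stop back until its yellow pointer stands level with the red marker on the rail. The spring pulls it home, so keep holding it there and finish while still holding; do not shift the bracket or disturb the tin, spanner and bolt lying round the jig.

Things in the scene. Friction and masses are not known exactly. Their poses are not given: they have to be found in the camera images.
- jig: Fixed grey base plate 100 x 250 x 10 mm. Its frame: z up, +y the way the stop is pulled (away from the clamp), origin on the underside below the bracket; plate from y = -50 to +200 mm, x = +-50 mm. Rod and blue grip lie on x = 0, the marker rail at x = -40 mm, nearer the robot. Bearing blocks at y 39..53 and 150..164 mm, up to 71 mm above the bench. The shut strap reaches up to 68 mm.
- strap (a joint): Hinge of the clamp strap, rad: 0 = fully down on the bracket (its stop); grows as the red grip is raised, at most 1.4. Stiff: it stays where it is left and takes about 3 N at the grip to move. Axis along the jig's y, through jig point x = +42, z = 50 mm; the strap lies over y = -2 mm (18 mm wide) and, shut, points to the jig's -x, towards the robot.
- red_grip (a point): Point on the centre line of the round red grip (20 mm thick, 54 mm long), 90 mm from the hinge axis; at jig x = -48, y = -2, z = 56 mm when shut. Seen from the hinge it then lies 0.067 rad above the level. The grip ends 28 mm further out.
- bracket: Bent steel angle bracket: a 34 x 44 mm flange, 3 mm thick, lying on the jig's pad 30 mm above the bench under the strap's black foot; its other leg stands up to 60 mm against the stop. Loose until clamped. Its origin lies 17 mm behind the upright leg.
- stop_travel (a joint): Slide of the spring-return stop, m: 0 = home, with the nose at the bracket's leg; grows as it is pulled along the jig's +y; hard end at 0.065. The spring pulls home with about 4 N at 0 and 100 N/m more (6 to 10 N at the marker). It runs back as soon as it is let go.
- pull_stop: The sliding stop with its blue plastic pull grip: an upright plate 14 mm thick along the jig's y, 32 mm wide along its x, with its top 121 mm above the bench; the blue plate begins 61 mm above the bench and rises from a dark hub on the rod. The origin lies on the rod's axis, 51 mm above the bench. At home it is at y = 72 mm in the jig's frame. From above it is free on all sides over the blocks.
- grip_top (a point): Middle of the top face of the blue pull grip.
- pointer (a point): Tip of the yellow pointer on the stop, 61 mm above the bench, at x = -30 mm in the jig's frame and the same y as the blue grip.
- marker: Red marker, 10 mm wide along the jig's y, clipped to the top of the aluminium rail (62 mm above the bench), turned like the jig. Its origin is at the middle of its width: the pointer is level with it when both have the same y in the jig's frame. It stands 25 to 55 mm from the pointer's home and is fixed.
- paste_tin: Tin with red lid, 65 mm across, 37 mm tall, standing on the bench to the right of the jig. To be left alone.
- spanner: Steel spanner 184 mm long, 27 mm wide, lying on the bench to the right of the jig. To be left alone.
- bolt: Hexagon bolt 67 mm long, lying between the jig and the bench edge. To be left alone.

How it is judged:
By the outcome, as a careful person would: the job done as asked, in the order asked, and still so for the second after the job is handed in, while the arm keeps its last pose, push and grip.
It also fails if it takes over 54 s, if anything falls off the work surface, if the arm or the gripper's body presses on something with over 40 N, if the wrist force passes 120 N, or if a joint passes its speed limit or range.

## Robot

A 7-joint arm with a two-finger parallel gripper is mounted at the origin on a cart in front of the work surface, level with it; the furniture and walls round the work are solid. World frame = base frame: x ahead of the robot, y to its left, z up, the work surface at z = 0. Lengths are in m, angles in rad, forces in N, time in s.
With the tool pointing down it reaches from about 0.4 to 0.875 m from the base axis. Payload 19.3 kg.
Tool frame: the origin (TCP) lies midway between the tips of the shut fingers; the grasp point (between the pads) lies 19 mm behind it (tcp_to_grasp is the z of the grasp point in the tool frame, in m); z points along the fingers, y is the line along which they close (so a half turn about z gives the same grasp; the last joint's range is limited). The gripper opens to 85 mm and grips with 20 to 120 N. Pads are 22 mm wide; open, the fingers measure 114 mm over their backs; the gripper's body (76 mm by 85 mm) begins 54 mm behind the grasp point. The pads swing forward as they close: fully open they stand 13 mm farther back than shut.
Start: joints at [-1.398, 0.521, -0.036, 1.599, 0.021, 1.021, -0.113], TCP at [0.15, 0.607, 0.231] pointing down, gripper open.
Joint ranges: [-2.91, 2.91], [-0.3, 2.13], [-1.5, 1.42], [0.17, 2.43], [-1.26, 4.41], [0.16, 1.93], [-2.52, 2.52]. Speed limits (rad/s): [1.89, 1.89, 2.39, 2.39, 3.01, 3.01, 3.01].

## Interface

Orientations are given as [roll, pitch, yaw] about the fixed x, y, z axes, in that order (R = Rz(yaw) Ry(pitch) Rx(roll)).
In Python, from workcell import * gives the robot as it stands.
- The arm moves only by the tool send_rows, never from a script. Its argument "increments" is a list of rows, each a list of 3 entries, a list of its own where there are three numbers: the shift along the tool's x, y, z in mm, then the turn, a rotation vector about the tool's x, y, z in degrees, then the gripper's target within -1 to 1 (fully open at 1, half-way at 0, shut at -1). In form: [[[x, y, z], [wx, wy, wz], grip], ...]. A call has 1 to 10 rows; each row is the pose to reach, as a shift and turn from the pose commanded when the call began, along the tool's axes at that moment; what a row does not reach only later rows make up. A row lasts 1/10 s, in which the tool goes at most 50 mm and 8.59 degrees, less where a joint would pass 70% of its speed; a pose out of reach is approached as far as the arm can. A call with a gripper value outside its range is refused whole. The fingers move at their own pace and stop on an object; "newtons" is the grip in N (left out, the last holds). Time passes only in rows, so rows that repeat a pose let the fingers close. It gives the time, the measured TCP pose, the force, the opening and the grip force at its end, in the units of the state.
- observe(): the state, without advancing time (a new reading comes with each control period).
- grab_frame(name): name is "side" or "top"; returns the picture (480x640x3 uint8, blue, green, red); there is no depth.
- camera_params(name): a dict with "fovy" (degrees; the focal length in pixels is half the picture's height over the tangent of half this angle, whatever the lens; pixels are square), "cx", "cy" (the principal point, pixels), "distortion" ([k1, k2, p1, p2, k3] as OpenCV has them; the pictures are not rectified), "extrinsics" (4x4, takes a point from world to camera coordinates). Camera axes: x right, y down, z forward; pixel columns grow to the right and rows downward; lengths in m; the calibration is good to about 2 mm. A picture is of the moment at which its call begins. camera_params takes no time and is no camera call.
- job_done(): hands the job in; it is judged then, once.
The state is a dict: "clock": time; "qpos": joint angles; "qd": joint speeds; "joint_efforts": joint torques, N m; "position": TCP position; "tool_rot": TCP orientation; "force": force on the tool from outside, world axes, zero at the start; "moment": the same for the moment, N m; "grip_width": finger opening in m; "finger_force": force on a finger pad.
Only numpy, scipy, OpenCV 4.12 (cv2) and the standard library are available. Lean on these libraries where they do the work, as an engineer would, in place of code of your own. Each camera call takes 0.05 s, during which the arm holds its last target. There are 200 camera calls.

## Working session

There is one attempt and no reset: what is moved stays moved. The work goes in short steps, Python scripts to look and compute and a tool call to move; the robot and the scene stay as the last step left them, time stands still between calls to the robot, and variables do not carry over. Pictures are saved under pics/ and viewed, at most 10 in all, crops included, and the job is handed in when it is done.

Besides the shell and the picture viewer there is one more tool, called after "Call:" as name([rows], argument=value, ...), one row to a line, values as JSON. send_rows: Moves the arm, as the interface text tells. Its arguments: {"type":"object","properties":{"increments":{"type":"array"},"newtons":{"type":"number"}},"required":["increments"]}

```bash
mkdir -p pics; ls; python3 - <<'E'
from workcell import *
import cv2
for n in("side","top"):
    cv2.imwrite(f"pics/{n}0.png",grab_frame(n)); print(n,camera_params(n))
print(observe())
E
```

```text
pics
side {'fovy': 44.173132880450915, 'cx': 314.85345994540273, 'cy': 237.43215846055296, 'distortion': array([-0.1678664,  0.       ,  0.       ,  0.       ,  0.       ]), 'extrinsics': array([[ 0.99683138, -0.07950646, -0.00243199, -0.45538315],
       [-0.03934849, -0.46630867, -0.88374653,  0.14579041],
       [ 0.0691295 ,  0.88104197, -0.46795957,  1.03670056],
       [ 0.        ,  0.        ,  0.        ,  1.        ]])}
top {'fovy': 46.115888028705015, 'cx': 316.6833354173498, 'cy': 235.5801782682397, 'distortion': array([0.02692156, 0.        , 0.        , 0.        , 0.        ]), 'extrinsics': array([[ 0.01637173, -0.99968123, -0.01921981,  0.07079997],
       [-0.99643585, -0.01472169, -0.08305947,  0.45896104],
       [ 0.08275004,  0.02051114, -0.99635923,  1.08191868],
       [ 0.        ,  0.        ,  0.        ,  1.        ]])}
{'clock': 0.1, 'qpos': array([-1.39815301,  0.5219721 , -0.03633805,  1.59993614,  0.02123359,
        1.02113072, -0.11281487]), 'qd': array([ 4.99017747e-05, -1.53151435e-03, -4.23160016e-04, -3.18442559e-03,
       -1.61286764e-03,  5.20222993e-04,  2.18621562e-04]), 'joint_efforts': array([ 3.73054674e-03, -9.28479981e+01,  1.98404700e+00, -3.70529151e+01,
        1.82313152e-02,  5.40810564e-03,  6.27412396e-05]), 'position': array([0.15025256, 0.6063543 , 0.23077749]), 'tool_rot': array([-3.14053686e+00,  9.83904848e-05,  2.89875005e+00]), 'force': array([ 0.57264956,  0.25099037, -0.36728534]), 'moment': array([ 4.09356098e-02, -5.08815657e-03, -2.40254332e-05]), 'finger_force': 0.0, 'grip_width': 0.08551631556124278}
```

View pics/top0.png

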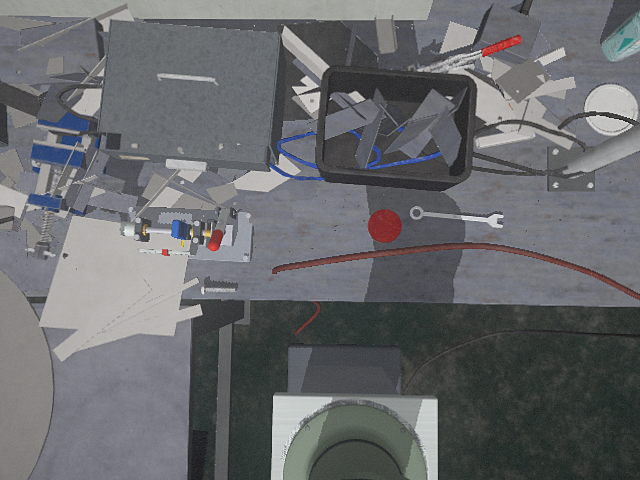

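View pics/side0.png

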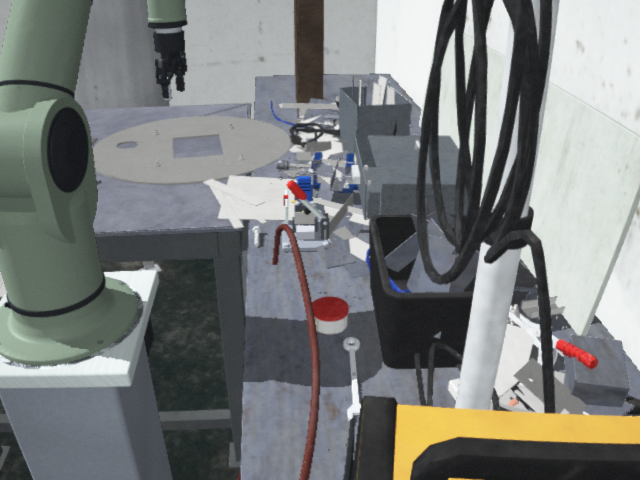

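The top view shows the jig at about (190,237), with the blue grip at (178,229), red grip at (215,240), red marker at (165,252) and bolt at (220,288). The tin is at (385,226) and the spanner at (455,216). In the side view the raised red grip is at (295,190). I'll enlarge both.

```bash
python3 - <<'E'
import cv2
a=cv2.imread("pics/top0.png")[195:305,110:260]
cv2.imwrite("pics/top_c.png",cv2.resize(a,None,fx=5.3,fy=5.3,interpolation=cv2.INTER_CUBIC))
a=cv2.imread("pics/side0.png")[160:260,240:370]
cv2.imwrite("pics/side_c.png",cv2.resize(a,None,fx=6,fy=6,interpolation=cv2.INTER_CUBIC))
E
```

```text
(no output)
```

View pics/top_c.png

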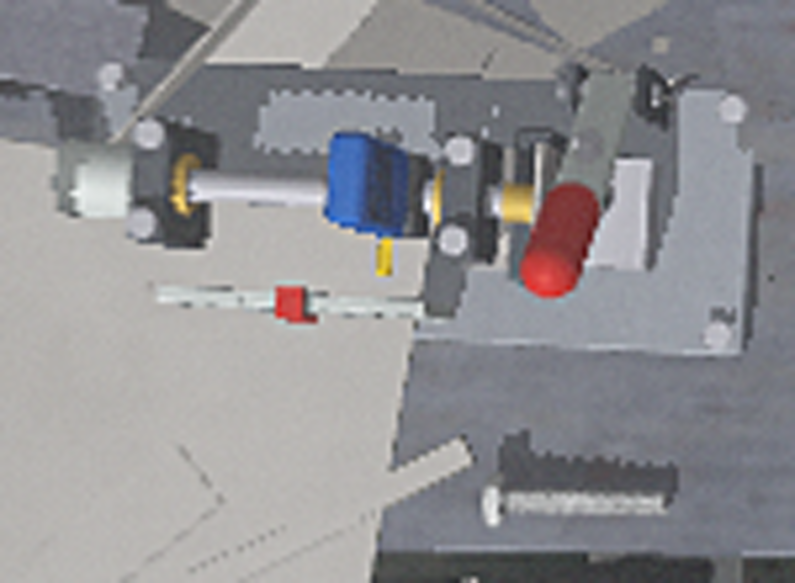

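View pics/side_c.png

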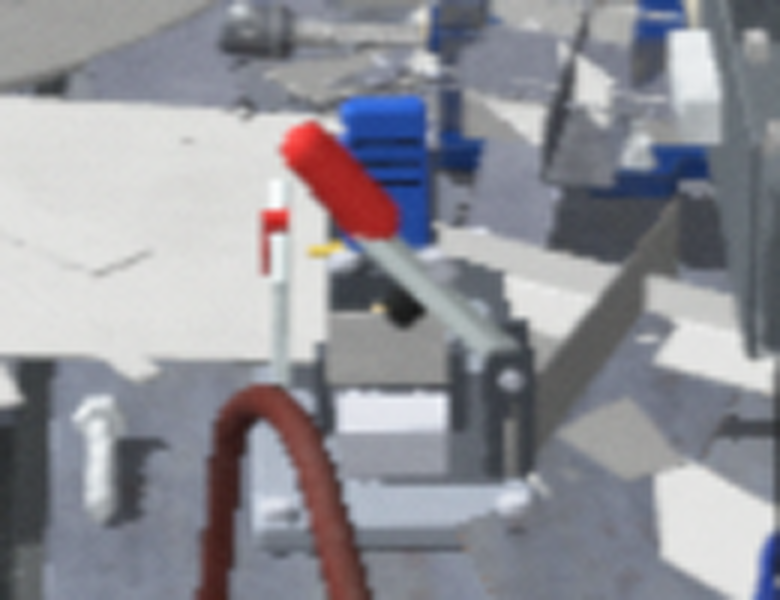

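Enlarged top view: blue top face at crop (351,182), pointer tip (384,275), marker (291,300), red grip end (549,270) and plate corner (745,352). Enlarged side view: pointer tip (308,250), red grip end (308,148) and marker (275,222). Next I'll fit the jig pose, marker position and strap angle together.

```bash
cat > h.py <<'E'
from workcell import *
import numpy as np, cv2
from scipy.spatial.transform import Rotation as R
CP={n:camera_params(n) for n in("side","top")}
def proj(n,P):
    c=CP[n]; f=240/np.tan(np.radians(c["fovy"]/2)); E=c["extrinsics"]
    K=np.array([[f,0,c["cx"]],[0,f,c["cy"]],[0,0,1]])
    return cv2.projectPoints(np.array(P,float).reshape(-1,1,3),cv2.Rodrigues(E[:3,:3])[0],E[:3,3],K,np.array(c["distortion"]))[0][:,0]
def jig(p,P):
    c,s=np.cos(p[2]),np.sin(p[2]); P=np.atleast_2d(P)/1000
    return np.c_[p[0]+c*P[:,0]-s*P[:,1],p[1]+s*P[:,0]+c*P[:,1],P[:,2]]
def strap(th,r,off=6): return [42-r*np.cos(th)+off*np.sin(th),-2,50+r*np.sin(th)+off*np.cos(th)]
E
cat > fit.py <<'E'
from h import *
from scipy.optimize import least_squares
T=lambda u,v:(u/5.3+110,v/5.3+195)
S=lambda u,v:(u/6+240,v/6+160)
def pts(p):
    m=p[3]*1000; g=strap(p[4],108)
    return [("top",(0,72,121),T(351,182)),("top",(-30,72,61),T(384,275)),("top",(-40,m,66),T(291,301)),("top",g,T(549,270)),
     ("top",(-50,-50,10),T(744,350)),("side",(-16,65,121),S(341,112)),("side",(16,65,121),S(427,112)),("side",(-30,72,61),S(308,250)),
     ("side",g,S(308,148)),("side",(-50,-50,10),S(255,528)),("side",(-40,m-5,66),S(277,222))]
def res(p): return np.concatenate([proj(n,jig(p,P))[0]-uv for n,P,uv in pts(p)])
r=least_squares(res,[.46,.2,0,.11,.8],loss="soft_l1"); p=r.x
print(p); print(res(p).reshape(-1,2).round(1)); np.save("p.npy",p)
for nm,P in dict(top=(0,72,121),redshut=(-48,-2,56),red=strap(p[4],90),tip=strap(p[4],118),marker=(-40,p[3]*1e3,66)).items(): print(nm,jig(p,P).round(4))
E
python3 fit.py
```

```text
[ 0.45663313  0.25671142 -0.02974639  0.10249483  0.81091526]
[[-1.3 -1.1]
 [-0.   0.3]
 [ 0.3 -0.2]
 [ 0.5 -0.6]
 [-0.2  0.6]
 [-0.3  0. ]
 [-0.  -0.3]
 [-0.6  0.8]
 [ 0.1  1.2]
 [-0.   0.8]
 [-0.1 -1.1]]
top [[0.4588 0.3287 0.121 ]]
redshut [[0.4086 0.2561 0.056 ]]
red [[0.4409 0.2552 0.1194]]
tip [[0.4217 0.2558 0.1397]]
marker [[0.4197 0.3604 0.066 ]]
```

```bash
cat >> h.py <<'E'
def inc(pos,yaw):
    o=observe(); A=R.from_euler("xyz",o["tool_rot"]); B=R.from_euler("xyz",[np.pi,0,yaw])
    print("shift",(A.inv().apply(np.array(pos)-o["position"])*1e3).round(1),"rot",np.degrees((A.inv()*B).as_rotvec()).round(2),"t",o["clock"],"F",o["force"].round(1),"pos",o["position"].round(4))
E
python3 -c "
from h import *
inc([.443,.256,.19],np.pi-.03)"
```

```text
shift [-368.4 -269.6   41.1] rot [ -0.06  -0.   -12.19] t 0.1 F [ 0.6  0.3 -0.4] pos [0.1503 0.6064 0.2308]
```

Call:
send_rows([
  [[-30, -22, 0], [0, 0, -2], -1],
  [[-70, -51, 0], [0, 0, -4], -1],
  [[-110, -80, 0], [0, 0, -6], -1],
  [[-150, -110, 0], [0, 0, -8], -1],
  [[-190, -139, 0], [0, 0, -10], -1],
  [[-230, -168, 0], [0, 0, -12.2], -1],
  [[-270, -198, 0], [0, 0, -12.2], -1],
  [[-310, -227, 0], [0, 0, -12.2], -1],
  [[-345, -252, 0], [0, 0, -12.2], -1],
  [[-368, -270, 20], [0, 0, -12.2], -1],
])

```text
clock: 1.1
position: [0.4452, 0.2539, 0.2127]
tool_rot: [3.14, 0.003, 3.109]
force: [0.9, 1.8, -0.7]
grip_width: 0.0002
finger_force: 0.0
```

Call:
send_rows([
  [[0, 0, 0], [0, 0, 0], -1],
  [[0, 0, 0], [0, 0, 0], -1],
  [[0, 0, 0], [0, 0, 0], -1],
])

```text
clock: 1.4
position: [0.4421, 0.257, 0.2115]
tool_rot: [3.141, -0.0, 3.113]
force: [0.4, -0.1, -0.2]
grip_width: -0.0001
finger_force: 0.0
```

```bash
python3 -c "
from h import *
inc([.443,.256,.15],np.pi-.03)
a=grab_frame('top')[170:330,110:320];b=grab_frame('side')[130:290,220:430]
cv2.imwrite('pics/b.png',cv2.resize(np.hstack([a,b]),None,fx=1.9,fy=1.9,interpolation=cv2.INTER_CUBIC))"
```

```text
shift [-0.9 -1.  61.5] rot [ 0.02 -0.01  0.07] t 1.4 F [ 0.4 -0.1 -0.2] pos [0.4421 0.257  0.2115]
```

View pics/b.png

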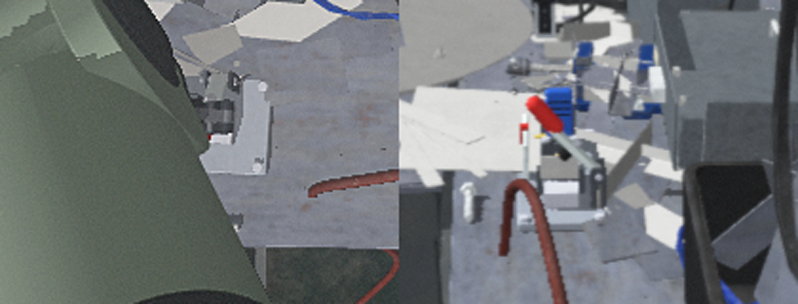

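The strap grip is still raised at side crop (545,115), and nothing else has been disturbed. The arm now hides the stop in the top view. Next I press down along the grip's arc.

Call:
send_rows([
  [[0, -1, 20], [0, 0, 0], -1],
  [[0, -1, 45], [0, 0, 0], -1],
  [[0, -1, 58], [0, 0, 0], -1],
  [[1, -1, 66], [0, 0, 0], -1],
  [[6, -1, 74], [0, 0, 0], -1],
  [[11, -1, 82], [0, 0, 0], -1],
  [[16, -1, 90], [0, 0, 0], -1],
  [[20, -1, 97], [0, 0, 0], -1],
  [[23, -1, 104], [0, 0, 0], -1],
  [[26, -1, 111], [0, 0, 0], -1],
])

```text
clock: 2.5
position: [0.4163, 0.2559, 0.0998]
tool_rot: [3.142, 0.0, 3.112]
force: [-1.6, 1.0, 2.3]
grip_width: -0.0002
finger_force: 0.9
```

Call:
send_rows([
  [[2, 0, 5], [0, 0, 0], -1],
  [[4, 0, 11], [0, 0, 0], -1],
  [[5, 0, 17], [0, 0, 0], -1],
  [[6, 0, 22], [0, 0, 0], -1],
  [[7, 0, 26], [0, 0, 0], -1],
  [[7, 0, 29], [0, 0, 0], -1],
  [[7, 0, 31], [0, 0, 0], -1],
  [[7, 0, 32], [0, 0, 0], -1],
])

```text
clock: 3.3
position: [0.4096, 0.256, 0.0681]
tool_rot: [-3.141, -0.0, 3.112]
force: [-0.8, 0.1, 2.3]
grip_width: -0.0002
finger_force: 0.9
```

Now at z = 0.068 with 2.3 N, so it is still moving the strap. I'll press on in 1 mm steps.

Call:
send_rows([
  [[0, 0, 1], [0, 0, 0], -1],
  [[0, 0, 2], [0, 0, 0], -1],
  [[0, 0, 3], [0, 0, 0], -1],
  [[0, 0, 3], [0, 0, 0], -1],
])

```text
clock: 3.7
position: [0.4095, 0.2562, 0.0656]
tool_rot: [3.141, 0.0, 3.112]
force: [-3.9, -2.2, 13.2]
grip_width: 0.0001
finger_force: 6.3
```

Call:
send_rows([
  [[0, 0, 0.5], [0, 0, 0], -1],
  [[0, 0, 1], [0, 0, 0], -1],
  [[0, 0, 1], [0, 0, 0], -1],
  [[0, 0, 1], [0, 0, 0], -1],
])

```text
clock: 4.1
position: [0.4095, 0.2562, 0.0652]
tool_rot: [3.141, 0.0, 3.112]
force: [-8.4, -2.4, 29.7]
grip_width: 0.0001
finger_force: 14.5
```

The stop is firm: 16 N more gave only 0.4 mm of travel. I'll lift off, open, and move over the blue grip.

Call:
send_rows([
  [[0, 0, -10], [0, 0, 0], -1],
  [[0, 0, -40], [0, 0, 0], -1],
  [[0, 0, -80], [0, 0, 0], 0],
  [[0, 0, -105], [0, 0, 0], 1],
  [[-20, 25, -105], [0, 0, 0], 1],
  [[-40, 55, -105], [0, 0, 0], 1],
  [[-48, 72, -105], [0, 0, 0], 1],
  [[-48, 72, -105], [0, 0, 0], 1],
  [[-48, 72, -105], [0, 0, 0], 1],
])

```text
clock: 5.0
position: [0.4595, 0.3262, 0.1691]
tool_rot: [-3.141, -0.0, 3.112]
force: [0.3, -0.0, -0.8]
grip_width: 0.0852
finger_force: 0.0
```

```bash
python3 - <<'E'
from h import *
p=np.load("p.npy")
inc(jig(p,(0,72,81))[0],np.pi-.03)
b=grab_frame('side')[150:260,240:370]
cv2.imwrite('pics/c.png',cv2.resize(b,None,fx=5.4,fy=5.4,interpolation=cv2.INTER_CUBIC))
for P in [(-48,-2,56),(-16,65,121),(16,65,121),(-30,72,61)]: print(P,((proj("side",jig(p,P))[0]-[240,150])*5.4).round())
E
```

```text
shift [ 0.7  2.5 88.1] rot [-0.03 -0.02  0.01] t 5.0 F [ 0.3 -0.  -0.8] pos [0.4595 0.3262 0.1691]
(-48, -2, 56) [231. 373.]
(-16, 65, 121) [305. 155.]
(16, 65, 121) [384. 153.]
(-30, 72, 61) [274. 283.]
```

View pics/c.png

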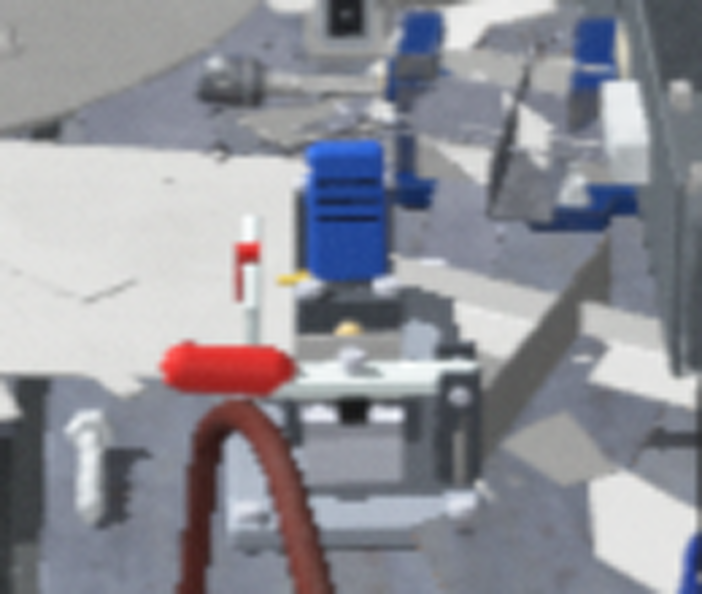

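The strap is shut: the red grip is at crop (230,368), against a prediction of (231,373). I'll lower over the blue grip and close, and meanwhile refine the marker from the first, unobstructed top picture.

Call:
send_rows([
  [[0, 1, 20], [0, 0, 0], 1],
  [[1, 2, 45], [0, 0, 0], 1],
  [[1, 2, 65], [0, 0, 0], 1],
  [[1, 2, 80], [0, 0, 0], 1],
  [[1, 2, 86], [0, 0, 0], 1],
  [[1, 2, 86], [0, 0, 0], 1],
], newtons=60)

```text
clock: 5.65
position: [0.4584, 0.3279, 0.083]
tool_rot: [-3.141, -0.001, 3.111]
force: [0.4, -0.3, -0.1]
grip_width: 0.0852
finger_force: 0.0
```

```bash
python3 - <<'E'
import cv2,numpy as np
a=cv2.imread("pics/top0.png")
print(a[240:250,178:188][:,:,::-1].tolist().__str__()[:0])
h=cv2.cvtColor(a,cv2.COLOR_BGR2HSV)
for n,(r0,r1,c0,c1),m in [("marker",(245,260,155,175),lambda h:((h[...,0]<8)|(h[...,0]>172))&(h[...,1]>100)),("ptr",(236,250,176,190),lambda h:(h[...,0]>18)&(h[...,0]<35)&(h[...,1]>100))]:
    s=h[r0:r1,c0:c1]; k=m(s); y,x=np.nonzero(k)
    print(n,x.mean()+c0,y.mean()+r0)
    sl=slice(y.min(),y.max()+1),slice(x.min(),x.max()+1)
    print(x.min()+c0,y.min()+r0); print(np.where(k,s[...,2],0)[sl])
E
```

```text
marker 164.41666666666666 252.08333333333334
162 249
[[187 207 208 205 201   0   0   0]
 [196 199 200 201 211   0   0   0]
 [201 198 198 204 210   0   0   0]
 [203 202 200 206 212   0   0   0]
 [209 204 201 205 210   0   0   0]
 [210 204 203 207 207   0   0   0]
 [  0   0 160 193 187 161 131 136]]
ptr 182.10526315789474 243.26315789473685
181 240
[[  0 232 236]
 [  0 226 231]
 [186 221 216]
 [185 220 207]
 [186 222 205]
 [189 224 180]
 [235 222 150]]
```

Call:
send_rows([
  [[0, 0.5, 0], [0, 0, 0], 0.5],
  [[0, 0.5, 0], [0, 0, 0], 0],
  [[0, 0.5, 0], [0, 0, 0], -0.4],
  [[0, 0.5, 0], [0, 0, 0], -0.8],
  [[0, 0.5, 0], [0, 0, 0], -1],
  [[0, 0.5, 0], [0, 0, 0], -1],
  [[0, 0.5, 0], [0, 0, 0], -1],
], newtons=60)

```text
clock: 6.35
position: [0.4589, 0.3297, 0.0837]
tool_rot: [3.141, 0.0, 3.112]
force: [-1.2, 3.1, 5.9]
grip_width: 0.0129
finger_force: 58.8
```

```bash
python3 - <<'E'
from h import *
from scipy.optimize import brentq
p=np.load("p.npy")
# pointer column residual as bias, applied to marker
b=182.0-proj("top",jig(p,(-28,72,62)))[0][0]
for z in (62,64,66,68):
    m=brentq(lambda m:proj("top",jig(p,(-40,m,z)))[0][0]+b-164.1,80,140); print(z,m-72,proj("top",jig(p,(-40,m,z)))[0])
inc(observe()["position"],np.pi-.03)
E
```

```text
62 32.981763743956904 [164.46371608 251.63637483]
64 32.40211579085947 [164.46371608 251.59193949]
66 31.822467742092755 [164.46371608 251.54733571]
68 31.242819597111563 [164.46371608 251.50256254]
shift [0. 0. 0.] rot [ 0.05  0.02 -0.  ] t 6.35 F [-1.2  3.1  5.9] pos [0.4589 0.3297 0.0837]
```

Gripped: 13 mm opening at 59 N. The marker is about 32 mm from home. I'll pull most of the way, then check.

Call:
send_rows([
  [[0, 2, 0], [0, 0, 0], -1],
  [[0, 5, 0], [0, 0, 0], -1],
  [[0, 9, 0], [0, 0, 0], -1],
  [[0, 14, 0], [0, 0, 0], -1],
  [[0, 19, 0], [0, 0, 0], -1],
  [[0, 24, 0], [0, 0, 0], -1],
  [[0, 28, 0], [0, 0, 0], -1],
  [[0, 30, 0], [0, 0, 0], -1],
  [[0, 30, 0], [0, 0, 0], -1],
  [[0, 30, 0], [0, 0, 0], -1],
])

```text
clock: 7.35
position: [0.46, 0.3581, 0.0837]
tool_rot: [-3.14, 0.0, 3.111]
force: [-1.7, -6.9, 11.3]
grip_width: 0.0133
finger_force: 59.6
```

```bash
python3 - <<'E'
from h import *
p=np.load("p.npy")
f=grab_frame('side'); t=grab_frame('top')
b=f[165:245,250:340]
cv2.imwrite('pics/d.png',np.hstack([cv2.resize(b,(450,400),interpolation=cv2.INTER_CUBIC),cv2.resize(t[200:270,140:200],(343,400),interpolation=cv2.INTER_CUBIC)]))
for y in (72,102,104,106):print(y,((proj("side",jig(p,(-30,y,61)))[0]-[250,165])*5).round(1),((proj("side",jig(p,(-40,y,64)))[0]-[250,165])*5).round(1))
inc(observe()["position"],np.pi-.03)
E
```

```text
72 [203.5 187.1] [181.  181.6]
102 [202.6 160. ] [180.6 154.6]
104 [202.5 158.3] [180.6 152.8]
106 [202.5 156.5] [180.6 151. ]
shift [0. 0. 0.] rot [-0.07  0.   -0.06] t 7.45 F [-2.4 -6.3 11.3] pos [0.4599 0.3581 0.0836]
```

View pics/d.png

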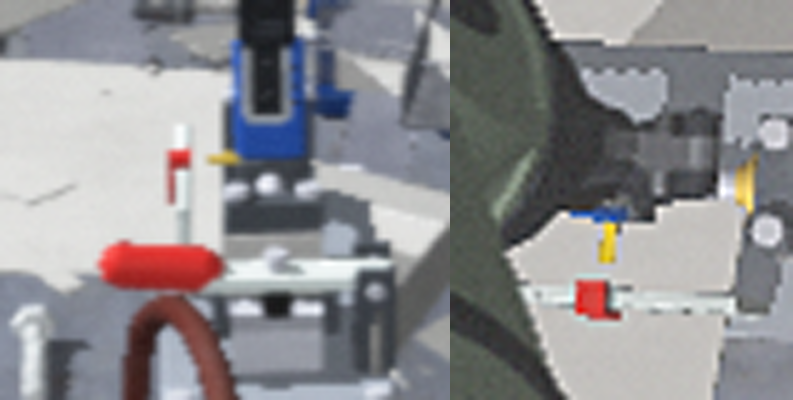

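The top view now shows both: pointer at (608,242) and marker at (591,297), a few mm short. I'll measure the remainder.

```bash
cat > gap.py <<'E'
from h import *
from scipy.optimize import brentq
p=np.load("p.npy"); a=np.mean([grab_frame("top").astype(float) for _ in range(2)],0).astype(np.uint8)
h=cv2.cvtColor(a,cv2.COLOR_BGR2HSV)
def blob(k,r0,r1,c0,c1):
    y,x=np.nonzero(k[r0:r1,c0:c1]); return x+c0,y+r0
x,y=blob((h[...,0]>18)&(h[...,0]<35)&(h[...,1]>100),236,249,158,176)
print("ptr",x.mean(),y.mean(),np.c_[x,y].min(0),np.c_[x,y].max(0)); pu,pv=x.mean(),y.mean()
x,y=blob(((h[...,0]<8)|(h[...,0]>172))&(h[...,1]>100)&(h[...,2]>185),245,260,155,175)
print("mk",x.mean(),y.mean(),np.c_[x,y].min(0),np.c_[x,y].max(0)); mu=x.mean()
q=brentq(lambda s:proj("top",jig(p,(-27,s,62)))[0][0]-pu,50,150)
for z in (62,65,68): print(z,"remaining",brentq(lambda s:proj("top",jig(p,(-40,s,z)))[0][0]-mu,50,150)-q,"ptr y",q)
inc(observe()["position"],np.pi-.03)
E
python3 gap.py
```

```text
ptr 167.16666666666666 242.33333333333334 [166 239] [168 245]
mk 164.09375 251.71875 [162 249] [166 255]
62 remaining 4.906710707540299 ptr y 100.77325369009615
65 remaining 4.035261148883535 ptr y 100.77325369009615
68 remaining 3.1638113738410283 ptr y 100.77325369009615
shift [0. 0. 0.] rot [-0.07  0.   -0.06] t 7.55 F [-0.9 -6.9 10.3] pos [0.46   0.3581 0.0837]
```

Call:
send_rows([
  [[0, 2, 0], [0, 0, 0], -1],
  [[0, 4, 0], [0, 0, 0], -1],
  [[0, 4.3, 0], [0, 0, 0], -1],
  [[0, 4.3, 0], [0, 0, 0], -1],
  [[0, 4.3, 0], [0, 0, 0], -1],
])

```text
clock: 8.05
position: [0.4601, 0.3623, 0.0837]
tool_rot: [-3.14, 0.0, 3.11]
force: [-2.2, -6.7, 11.7]
grip_width: 0.0138
finger_force: 59.6
```

```bash
python3 gap.py; python3 - <<'E'
from h import *
t=grab_frame('top');f=grab_frame('side')[165:245,250:340]
cv2.imwrite('pics/e.png',np.hstack([cv2.resize(f,(450,400),interpolation=cv2.INTER_CUBIC),cv2.resize(t[230:265,150:180],(343,400),interpolation=cv2.INTER_CUBIC)]))
E
```

```text
ptr 165.0 242.0 [164 239] [166 245]
mk 164.09375 251.71875 [162 249] [166 255]
62 remaining 0.813602202377254 ptr y 104.8663621952592
65 remaining -0.057847356279509654 ptr y 104.8663621952592
68 remaining -0.9292971313220164 ptr y 104.8663621952592
shift [0. 0. 0.] rot [-0.08  0.   -0.06] t 8.15 F [-2.5 -7.  11.2] pos [0.4601 0.3623 0.0837]
```

View pics/e.png

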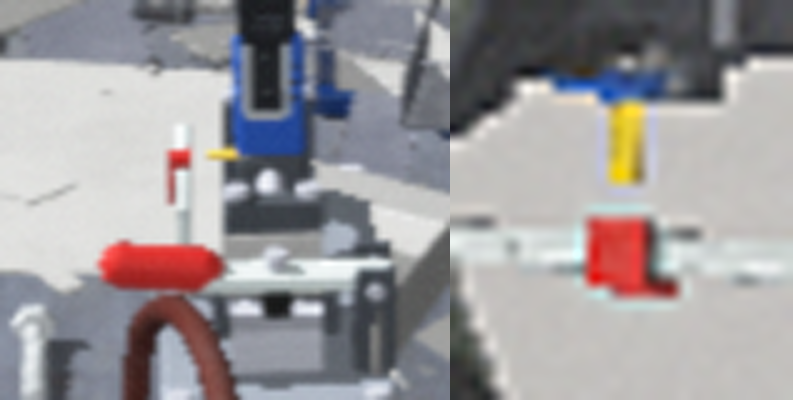

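The pointer at (626,145) is level with the marker at (620,255), to within about 1 mm. The strap is still shut and the grip is steady, so I'm handing in.

```bash
python3 -c "
from workcell import *
print(job_done())"
```

```text
the job is handed in; nothing more can be done
None
```

I pressed the strap fully down, drew the stop about 33 mm until its pointer was level with the red marker (within about 1 mm by camera), and handed the job in at about 8 s while still holding it; the bracket and loose items showed no sign of being disturbed.

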